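# Air the sample chamber of the wide photometer

## Task

Two bench photometers stand on the lab bench, a wide one and a narrow one. Air the wide one's damp sample chamber: press the thumb latch pad in front of its lid so that the lid springs open, take the fingers off and let it stand open for at least two seconds, then push the lid down until it snaps shut and stays shut. Leave the narrow photometer closed.

Things in the scene. Friction and masses are not known exactly. Their poses are not given: they have to be found in the camera images.
- wide_latch_pad (a point): Top centre of the wide photometer's thumb latch: a black pad 42 mm deep (x), 44 wide, 72 above the bench, 12 above its white case (fixed, 200 deep, 150 wide, 60 high). Axes: x from the case's front (robot side) to its back, z up. Pressed straight down at its centre (2 to 6 N) it frees the lid after 4 to 6 mm; stop at 7.5 mm; springs up. The lid's front edge, 25 mm behind, swings up and away.
- wide_lid_spot (a point): Point on top of the wide photometer's lid, 60 mm before the hinge line, 34 behind the lid's front edge; moves with the lid. Shut: 66 mm above the bench, 59 behind the pad's centre along x. Lid: grey plate 94 deep, 150 wide, 10 thick, hinged at the case's back (axis y, 50 mm up). To shut, push straight down over where this point lies when shut, until stopped: 4 N, up to 15 N at the snap.
- wide_lid (a joint): Opening angle of the wide photometer's lid, rad: about 0.03 latched shut, 0.70 fully open (tilted 40 degrees, outer face still upward, front edge some 120 mm above the bench). A spring drives it open and only the latch holds it shut; when latched it rests about 2 mm above its lowest stop.
- narrow_lid (a joint): Opening angle, rad, of the lid of the other photometer, which looks alike and has the same latch but is only 80 mm wide. Same values; to be left shut (about 0.03).

How it is judged:
By the outcome, as a careful person would: the job done as asked, in the order asked, and still so for the second after the job is handed in, with the robot touching nothing.
It also fails if it takes over 32 s, if anything falls off the work surface, if the arm or the gripper's body presses on something with over 40 N, if the wrist force passes 120 N, or if a joint passes its speed limit or range.

## Robot

A 7-joint arm with a two-finger parallel gripper is mounted at the origin on the work surface. World frame = base frame: x ahead of the robot, y to its left, z up, the work surface at z = 0. Lengths are in m, angles in rad, forces in N, time in s.
With the tool pointing down it reaches from about 0.425 to 0.8 m from the base axis. Payload 8.3 kg.
Tool frame: the origin (TCP) lies between the finger pads; the fingertips stand 14 mm ahead of it and the grasp point (between the pads) lies 5 mm behind it (r.tip_reach is the distance from the TCP to the fingertips, in m); z points along the fingers, y is the direction in which the jaws open and shut (so a half turn about z gives the same grasp; the last joint's range is limited). The gripper opens to 85 mm and grips with 20 to 120 N. Pads are 22 mm wide; open, the fingers measure 114 mm over their backs; the gripper's body (76 mm by 85 mm) begins 54 mm behind the grasp point. The pads swing forward as they close: fully open they stand 13 mm farther back than shut.
Start: joints at [-1.41, 0.383, 0.016, 1.37, -0.006, 1.388, -0.046], TCP at [0.139, 0.609, 0.219] pointing down, gripper open.
Joint ranges: [-2.95, 2.95], [-0.25, 2.06], [-1.52, 1.56], [0.18, 2.33], [-1.44, 4.58], [0.02, 2.06], [-3.01, 3.01]. Speed limits (rad/s): [2.39, 2.39, 3.01, 3.01, 3.14, 3.14, 3.14].

## Interface

Orientations are given as a unit quaternion [x, y, z, w].
In Python, from rig import r, read_camera, camera_model gives the robot as it stands.
- The arm moves only by the shell command python3 -m creep 'ROWS' [FORCE]. ROWS is JSON, a list of rows, each a list of 3 entries, a list of its own where there are three numbers: the shift along the tool's x, y, z in m, then the turn about the tool's z in rad, then the opening in per cent of the stroke, from 0 (shut) to 100 (fully open). In form: [[[tx, ty, tz], yaw, gripper], ...]. A call has 1 to 12 rows; each row shifts and turns the pose as measured when the row begins, along the tool's axes as they then stand; what a row does not reach is not made up. A row lasts 1/10 s, in which the tool goes at most 50 mm and 8.59 degrees, less where a joint would pass 70% of its speed; a pose out of reach is approached as far as the arm can. A call with a gripper value outside its range is refused whole. The fingers move at their own pace and stop on an object; FORCE is the grip in N (left out, the last holds). Time passes only in rows, so rows that do not move let the fingers close. It gives the time, the measured TCP pose, the force and the opening at its end, in the units of the state.
- r.observe(): the state, without advancing time (a new reading comes with each control period).
- read_camera(name): name is "side" or "top"; returns (picture, depth): 480x640x3 uint8, red, green, blue; 480x640 float32, m along the optical axis (not along the pixel's ray), 0 where there is no reading.
- camera_model(name): a dict with "intrinsics" (3x3 intrinsics, pixels), "dist_coeffs" ([k1, k2, p1, p2, k3] as OpenCV has them; the pictures are not rectified), "R" (3x3) and "t" (3): a world point X has camera coordinates R X + t. Camera axes: x right, y down, z forward; pixel columns grow to the right and rows downward; lengths in m; the calibration is good to about 2 mm. A picture is of the moment at which its call begins. camera_model takes no time and is no camera call.
- r.sign_off(): hands the job in, once; it reports no verdict.
The state is a dict: "t": time; "q": joint angles; "joint_vel": joint speeds; "tau": joint torques, N m; "tcp_pos": TCP position; "eef_rot": TCP orientation; "force": force on the tool from outside, world axes, zero at the start; "moment": the same for the moment, N m; "opening": finger opening in m.
Only numpy, scipy, OpenCV 4.12 (cv2) and the standard library are available. Lean on these libraries where they do the work, as an engineer would, in place of code of your own. Each camera call takes 0.05 s, during which the arm holds its last target.

## Working session

There is one attempt and no reset: what is moved stays moved. The work goes in short steps, Python scripts to look and compute and a shell command to move; the robot and the scene stay as the last step left them, time stands still between calls to the robot, and variables do not carry over. Pictures are saved under pics/ and viewed, and the job is handed in when it is done.

```bash
mkdir -p pics; python3 - <<'E'
from rig import r, read_camera, camera_model
import cv2, numpy as np
for n in("side","top"):
    p,d=read_camera(n); cv2.imwrite(f"pics/{n}0.png",p[:,:,::-1]); np.savez(f"{n}0.npz",p=p,d=d)
    m=camera_model(n); print(n,{k:np.round(v,4).tolist() for k,v in m.items()})
o=r.observe(); print(o['t'],o['tcp_pos'],o['eef_rot'],o['opening'],r.tip_reach,o['force'])
E
```

```text
side {'intrinsics': [[558.1441, 0.0, 308.9721], [0.0, 558.1441, 235.8026], [0.0, 0.0, 1.0]], 'dist_coeffs': [-0.1367, 0.0, 0.0, 0.0, 0.0], 'R': [[-0.68, -0.733, -0.0197], [-0.5262, 0.5065, -0.6831], [0.5106, -0.4541, -0.7301]], 't': [0.4117, 0.3948, 0.5987]}
top {'intrinsics': [[605.7965, 0.0, 317.6925], [0.0, 605.7965, 244.6297], [0.0, 0.0, 1.0]], 'dist_coeffs': [0.0499, 0.0, 0.0, 0.0, 0.0], 'R': [[0.023, -0.9997, 0.0108], [-0.996, -0.0238, -0.0866], [0.0868, -0.0087, -0.9962]], 't': [-0.0255, 0.6071, 1.149]}
0.1 [0.13856793 0.60896525 0.21828042] [ 1.11616564e-01  9.93750970e-01 -8.62963276e-04 -9.12485955e-05] 0.0857517117281521 0.014 [-0.16711149  0.66693252 -0.63096052]
```

View pics/side0.png

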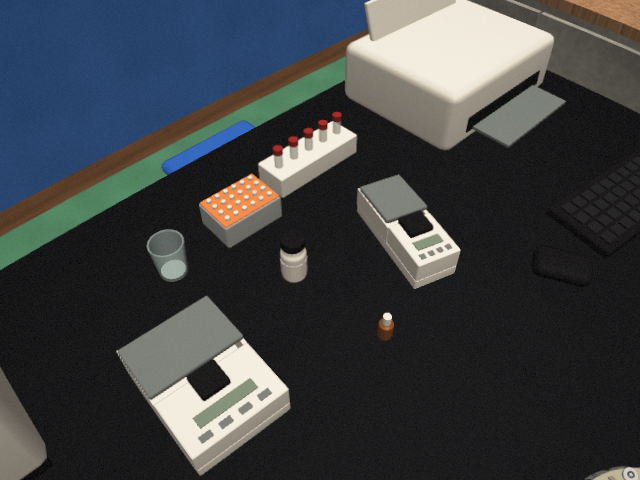

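View pics/top0.png

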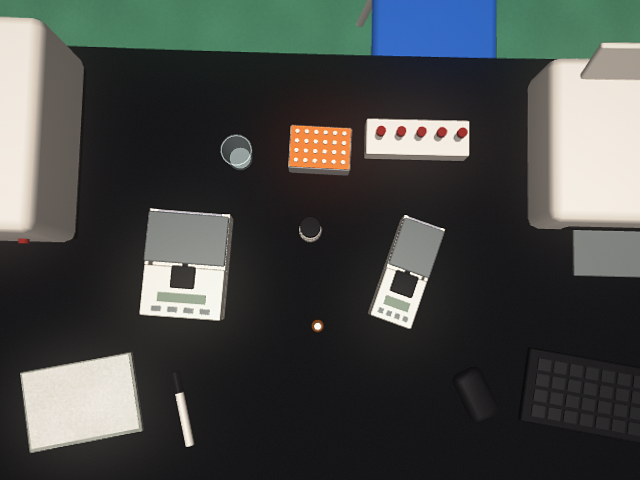

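The top view shows the wide photometer at left (pad about (182,277), lid above it, front facing down, towards the robot). The narrow one is at right, with its pad about (404,284). In the side view the wide pad is about (208,380).

```bash
cat > h.py <<'E'
from rig import r, read_camera, camera_model
import cv2, numpy as np
def ray(n,uv):
    m=camera_model(n);K=np.array(m["intrinsics"]);D=np.array(m["dist_coeffs"]);R=np.array(m["R"]);t=np.array(m["t"])
    x=cv2.undistortPoints(np.array(uv,float).reshape(-1,1,2),K,D).reshape(-1,2)
    d=np.c_[x,np.ones(len(x))]@R
    return -R.T@t,d
def plane(n,uv,z):
    c,d=ray(n,uv); return c+d*((z-c[2])/d[:,2])[:,None]
def depthpts(n,uv,d):
    m=camera_model(n);c,v=ray(n,uv)
    return c+v*np.array([d[int(round(b)),int(round(a))] for a,b in uv])[:,None]
def proj(n,X):
    m=camera_model(n);R=np.array(m["R"]);t=np.array(m["t"])
    return cv2.projectPoints(np.array(X,float).reshape(-1,3),cv2.Rodrigues(R)[0],t,np.array(m["intrinsics"]),np.array(m["dist_coeffs"]))[0].reshape(-1,2)
E
python3 - <<'E'
from h import *
def blob(mask,roi):
    u0,v0,u1,v1=roi; m=np.zeros_like(mask);m[v0:v1,u0:u1]=mask[v0:v1,u0:u1]
    cs=cv2.findContours(m,cv2.RETR_EXTERNAL,cv2.CHAIN_APPROX_NONE)[0]
    return max(cs,key=cv2.contourArea)
for n,padroi,caseroi in(("top",(160,258,208,295),(120,195,250,335)),("side",(180,352,240,405),(105,285,300,475))):
    f=np.load(n+"0.npz");p=f['p'].astype(int);d=f['d']
    s=p.max(2)
    pad=blob((s<45).astype(np.uint8)*255,padroi)
    rect=cv2.minAreaRect(pad);print(n,"pad rect",rect)
    print(" pad top pts",plane(n,cv2.boxPoints(rect),.072).round(4).tolist(),"ctr",plane(n,[rect[0]],.072).round(4), "depth",depthpts(n,[rect[0]],d).round(4))
    case=blob(((s>60)).astype(np.uint8)*255,caseroi)
    q=cv2.approxPolyDP(case,6,True).reshape(-1,2);print(" case",q.tolist())
    print(plane(n,q,.06).round(4).tolist())
    ap=cv2.minAreaRect(case);print(ap)
    # green display orientation
    g=(p[:,:,1]-p[:,:,0]>8)&(p[:,:,1]>p[:,:,2]+5)&(s>60)
    gr=cv2.minAreaRect(blob(g.astype(np.uint8)*255,caseroi)); B=plane(n,cv2.boxPoints(gr),.06);print(" display",B.round(4).tolist())
print(proj("top",[[.139,.609,.2]]),proj("side",[[.139,.609,.2]]))
E
```

```text
top pad rect ((190.08827209472656, 287.8529357910156), (0.7276068925857544, 4.123105525970459), 75.96376037597656)
 pad top pts [[0.5176, 0.2264, 0.072], [0.5196, 0.2192, 0.072], [0.5183, 0.2188, 0.072], [0.5163, 0.2261, 0.072]] ctr [[0.5179 0.2226 0.072 ]] depth [[0.518  0.2232 0.069 ]]
 case [[149, 208], [139, 314], [222, 319], [230, 214]]
[[0.6662, 0.3079, 0.06], [0.4678, 0.3168, 0.06], [0.4617, 0.1636, 0.06], [0.6587, 0.1559, 0.06]]
((185.84368896484375, 264.4443664550781), (85.99681854248047, 107.98579406738281), 4.844000339508057)
 display [[0.4936, 0.2856, 0.06], [0.5097, 0.2852, 0.06], [0.5048, 0.1966, 0.06], [0.4886, 0.1971, 0.06]]
side pad rect ((208.0279998779297, 379.0960388183594), (30.0416316986084, 34.08934783935547), 55.304847717285156)
 pad top pts [[0.5595, 0.2597, 0.072], [0.558, 0.2151, 0.072], [0.5133, 0.2209, 0.072], [0.5157, 0.2639, 0.072]] ctr [[0.5363 0.2401 0.072 ]] depth [[0.537  0.2398 0.0707]]
 case [[207, 296], [116, 350], [198, 474], [290, 408], [286, 385]]
[[0.6552, 0.1574, 0.06], [0.6667, 0.3066, 0.06], [0.4486, 0.3226, 0.06], [0.4386, 0.1858, 0.06], [0.4664, 0.1681, 0.06]]
((205.80404663085938, 378.9256591796875), (151.47067260742188, 123.4549789428711), 54.462318420410156)
 display [[0.5117, 0.2849, 0.06], [0.5069, 0.1949, 0.06], [0.4892, 0.1975, 0.06], [0.4946, 0.2862, 0.06]]
[[-93.40213784 530.14067337]] [[184.14407241 698.51238822]]
```

```bash
python3 - <<'E'
from h import *
f=np.load("top0.npz");p=f['p'].astype(int);d=f['d'];s=p.max(2)
print(s[277,160:206].tolist()); print(s[256:298,183].tolist())
m=np.zeros(s.shape,np.uint8);m[262:294,165:202]=(s[262:294,165:202]<80)*255
c=max(cv2.findContours(m,0,1)[0],key=cv2.contourArea);rr=cv2.minAreaRect(c);print(rr)
print(plane("top",cv2.boxPoints(rr),.072).round(4).tolist(),plane("top",[rr[0]],.072))
im=cv2.resize(f['p'][195:335,120:250,::-1],None,fx=4,fy=4);cv2.imwrite("pics/z.png",im)
E
```

```text
[246, 246, 246, 246, 246, 246, 246, 246, 248, 247, 188, 45, 58, 60, 59, 61, 60, 59, 60, 61, 61, 60, 62, 62, 62, 62, 62, 62, 62, 62, 64, 63, 63, 46, 67, 222, 251, 247, 246, 246, 246, 246, 246, 246, 246, 246]
[146, 146, 147, 146, 147, 150, 135, 74, 52, 49, 47, 56, 58, 59, 60, 59, 60, 61, 60, 61, 61, 62, 62, 62, 62, 63, 62, 63, 64, 64, 63, 51, 130, 246, 249, 247, 250, 218, 174, 170, 170, 171]
((182.27940368652344, 275.3676452636719), (23.622522354125977, 24.772972106933594), 4.39870548248291)
[[0.519, 0.2603, 0.072], [0.5647, 0.2589, 0.072], [0.5623, 0.2154, 0.072], [0.5166, 0.217, 0.072]] [[0.5406116  0.23791981 0.072     ]]
```

View pics/z.png

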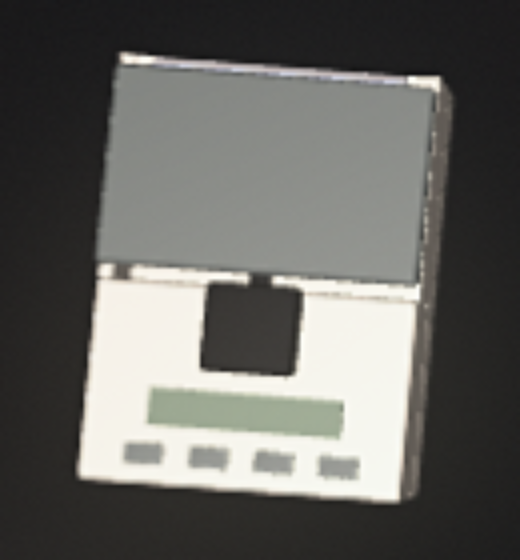

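Top and side agree on the pad centre, about (0.5365, 0.238), with the device yawed about -0.05 rad. The case measures about 198 x 150 mm, as expected. I'll shut the gripper and move over at height.

```bash
python3 -m creep '[[[-0.039,-0.023,0],0,0],[[-0.039,-0.023,0],0,0],[[-0.039,-0.023,0],0,0],[[-0.039,-0.023,0],0,0],[[-0.039,-0.023,0],0,0],[[-0.039,-0.023,0],0,0],[[-0.039,-0.023,0],0,0],[[-0.039,-0.023,0],0,0],[[-0.039,-0.023,0],0,0],[[-0.039,-0.023,0],0,0],[[-0.039,-0.023,0],0,0],[[0,0,0],0,0]]' 40
cat > st.py <<'E'
from h import *
from scipy.spatial.transform import Rotation as Ro
import sys
o=r.observe();R=Ro.from_quat(o['eef_rot']).as_matrix()
tg=np.array([float(a) for a in sys.argv[1:4]])
print("t",o['t'],"p",np.round(o['tcp_pos'],4),"x",R[:,0].round(3),"z",R[:,2].round(3),"F",np.round(o['force'],1),"op",round(o['opening'],4))
print("tool delta",(R.T@(tg-o['tcp_pos'])).round(4),"yaw",round(-(np.arctan2(.05,-1)-np.arctan2(R[1,0],R[0,0])),3))
E
python3 st.py .5365 .238 .11
```

```text
t: 1.3
tcp_pos: [0.5104, 0.2524, 0.2119]
eef_rot: [0.109, 0.994, -0.006, -0.003]
force: [-0.1, -0.9, -0.7]
opening: 0.0
t 1.3 p [0.5104 0.2524 0.2119] x [-0.976  0.216  0.005] z [-0.007 -0.011 -1.   ] F [-0.1 -0.9 -0.7] op 0.0
tool delta [-0.029  -0.0072  0.1018] yaw -0.168
```

```bash
python3 -m creep '[[[-0.029,-0.007,0.02],0,0],[[0,0,0.03],-0.084,0],[[0,0,0.03],-0.084,0],[[0,0,0],0,0],[[0,0,0],0,0]]'
python3 st.py .5365 .238 .09; python3 - <<'E'
from h import *
for n in("side","top"):
    p,d=read_camera(n); cv2.imwrite(f"pics/{n}1.png",p[:,:,::-1])
o=r.observe();P=np.array(o['tcp_pos']);print(proj("side",P-[0,0,.014]),proj("top",P-[0,0,.014]))
E
```

```text
t: 1.8
tcp_pos: [0.5386, 0.2358, 0.1293]
eef_rot: [0.026, 1.0, -0.006, -0.004]
force: [-0.2, 0.2, 0.7]
opening: -0.0001
t 1.8 p [0.5386 0.2358 0.1293] x [-0.999  0.052  0.007] z [-0.008 -0.011 -1.   ] F [-0.2  0.2  0.7] op -0.0001
tool delta [0.0019 0.0026 0.0393] yaw -0.002
[[203.89657613 358.54578435]] [[178.05623304 275.56579953]]
```

View pics/side1.png

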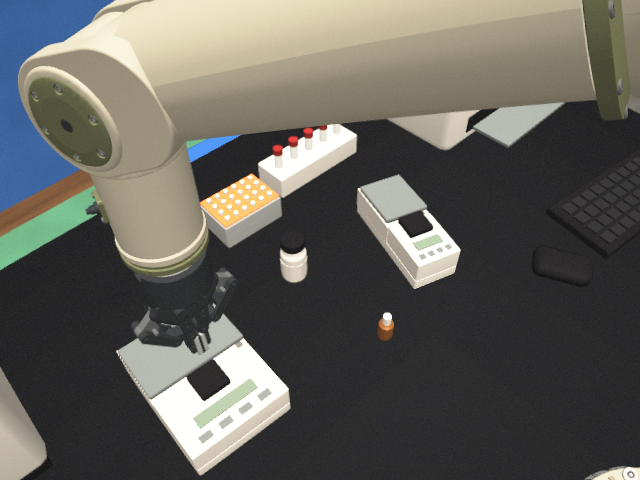

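The shut fingertips are at about (203,353), just above the pad at (208,380), and close to their projected pixel. Descending to just above the pad.

```bash
python3 -m creep '[[[0.001,0.002,0.02],0,0],[[0.001,0.001,0.018],0,0],[[0,0,0],0,0],[[0,0,0],0,0]]'
python3 st.py .5365 .238 .09; python3 - <<'E'
from h import *
p,d=read_camera("side"); cv2.imwrite("pics/side2.png",cv2.resize(p[280:480,90:310,::-1],None,fx=3,fy=3)[:600])
E
```

```text
t: 2.3
tcp_pos: [0.5398, 0.2422, 0.0986]
eef_rot: [0.027, 1.0, -0.002, 0.001]
force: [0.5, -0.8, 0.0]
opening: 0.0001
t 2.3 p [0.5398 0.2422 0.0986] x [-0.999  0.054 -0.003] z [ 0.003 -0.005 -1.   ] F [ 0.5 -0.8  0. ] op 0.0001
tool delta [ 0.0031 -0.0043  0.0086] yaw -0.004
```

View pics/side2.png

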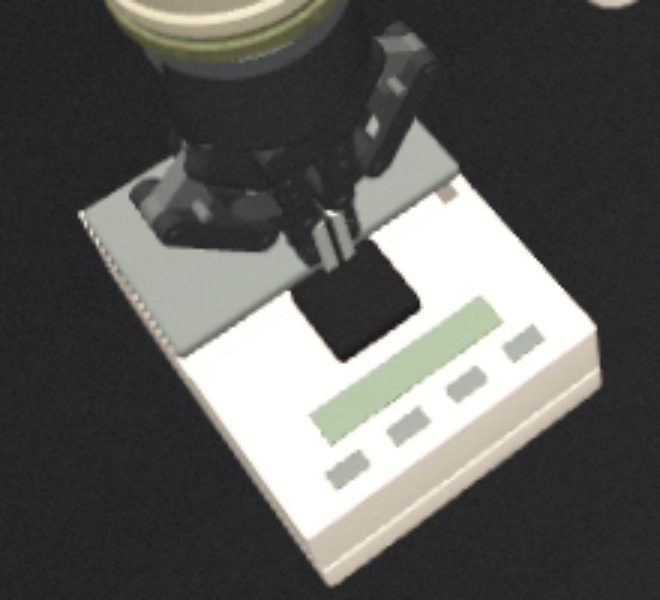

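The tips at crop (337,268) are slightly behind and left of the pad centre (357,300), which agrees with the computed delta. Correcting, then pressing in small steps.

```bash
python3 -m creep '[[[0.003,-0.004,0.003],0,0],[[0,0,0.003],0,0],[[0,0,0],0,0]]'
python3 st.py .5365 .238 .086
```

```text
t: 2.65
tcp_pos: [0.5377, 0.2387, 0.0952]
eef_rot: [0.027, 1.0, -0.001, 0.003]
force: [0.6, 0.1, 0.4]
opening: -0.0004
t 2.65 p [0.5377 0.2387 0.0952] x [-0.999  0.054 -0.007] z [ 0.007 -0.003 -1.   ] F [0.6 0.1 0.4] op -0.0004
tool delta [ 0.0013 -0.0007  0.0092] yaw -0.004
```

```bash
python3 -m creep '[[[0.001,0,0.004],0,0],[[0,0,0.004],0,0],[[0,0,0],0,0]]'
python3 st.py .5365 .238 .08; python3 -m creep '[[[0,0,0.003],0,0],[[0,0,0],0,0]]'
python3 st.py .5365 .238 .08
```

```text
t: 2.95
tcp_pos: [0.5369, 0.2386, 0.087]
eef_rot: [0.027, 1.0, -0.001, 0.004]
force: [0.5, -0.5, 0.5]
opening: -0.0004
t 2.95 p [0.5369 0.2386 0.087 ] x [-0.998  0.055 -0.007] z [ 0.007 -0.002 -1.   ] F [ 0.5 -0.5  0.5] op -0.0004
tool delta [ 0.0004 -0.0007  0.007 ] yaw -0.005
t: 3.15
tcp_pos: [0.5368, 0.2386, 0.0834]
eef_rot: [0.027, 1.0, -0.001, 0.003]
force: [0.2, -0.1, 0.0]
opening: -0.0
t 3.15 p [0.5368 0.2386 0.0834] x [-0.998  0.055 -0.007] z [ 0.007 -0.003 -1.   ] F [ 0.2 -0.1  0. ] op -0.0
tool delta [ 0.0003 -0.0006  0.0034] yaw -0.005
```

```bash
python3 -m creep '[[[0,0,0.003],0,0],[[0,0,0],0,0]]'
python3 -m creep '[[[0,0,0.002],0,0],[[0,0,0],0,0]]'
python3 - <<'E'
from h import *
p,d=read_camera("side"); cv2.imwrite("pics/side3.png",cv2.resize(p[280:480,90:310,::-1],None,fx=3,fy=3)[:600])
E
```

```text
t: 3.35
tcp_pos: [0.5368, 0.2386, 0.08]
eef_rot: [0.027, 1.0, -0.001, 0.003]
force: [-0.7, 0.1, -0.3]
opening: -0.0002
t: 3.55
tcp_pos: [0.5369, 0.2386, 0.0778]
eef_rot: [0.027, 1.0, -0.001, 0.003]
force: [-0.4, -0.7, 0.4]
opening: 0.0001
```

View pics/side3.png

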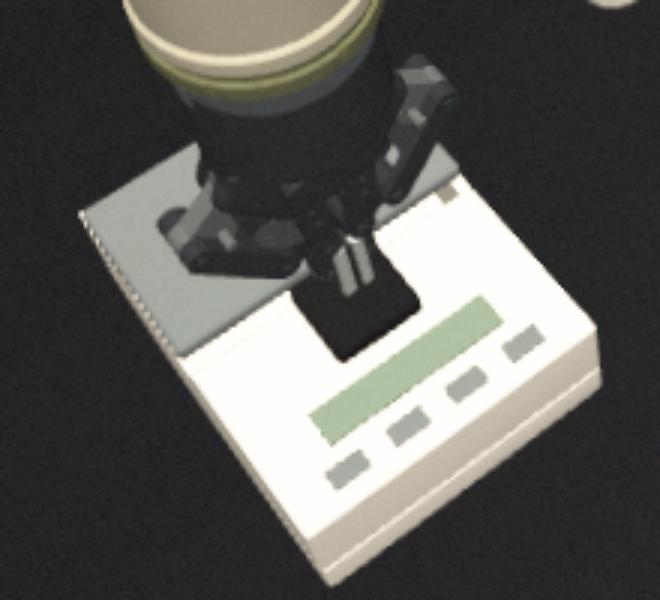

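The tips are now over the pad centre (355,293) with no contact force yet. Continuing down.

```bash
for i in 1 ; do python3 -m creep '[[[0,0,0.002],0,0],[[0,0,0],0,0]]'; python3 -m creep '[[[0,0,0.002],0,0],[[0,0,0],0,0]]';  done
python3 - <<'E'
from h import *
p,d=read_camera("side"); cv2.imwrite("pics/side4.png",cv2.resize(p[280:480,90:310,::-1],None,fx=3,fy=3)[:600])
E
```

```text
t: 3.8
tcp_pos: [0.5371, 0.2387, 0.076]
eef_rot: [0.027, 1.0, -0.001, 0.004]
force: [-0.3, 0.9, -0.0]
opening: 0.0004
t: 4.0
tcp_pos: [0.5372, 0.2387, 0.0739]
eef_rot: [0.027, 1.0, -0.001, 0.004]
force: [-0.6, 0.7, 0.1]
opening: 0.0
```

View pics/side4.png

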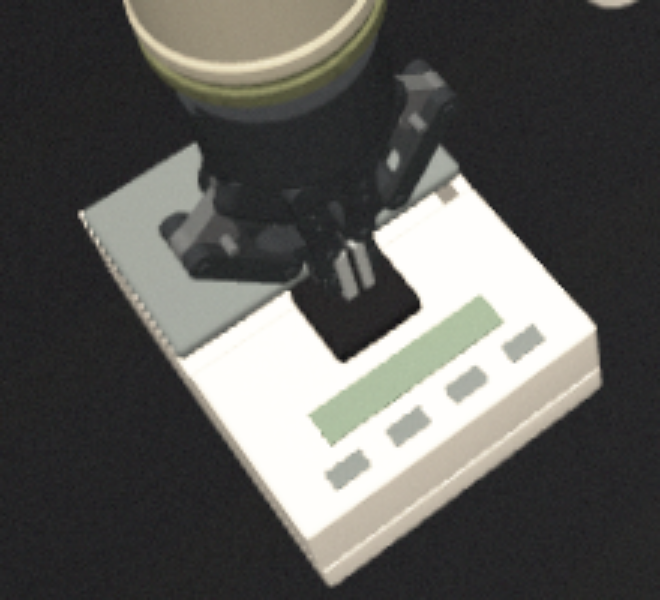

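```bash
python3 - <<'E'
from h import *
p,d=read_camera("side")
P=np.array(r.observe()['tcp_pos'])
for z in (.060,.066,.072): print(z,proj("side",[P[0],P[1],z]).round(1))
for v in range(364,392,2):
    uv=[(u,v) for u in range(200,218,3)]
    X=depthpts("side",uv,d); print(v,[(tuple(p[v,u])[0],*(x*1000).round().astype(int)) for (u,_),x in zip(uv,X)])
E
```

```text
0.06 [[209.8 382.4]]
0.066 [[209.1 380.2]]
0.072 [[208.4 377.9]]
364 [(np.uint8(61), np.int64(526), np.int64(248), np.int64(132)), (np.uint8(121), np.int64(526), np.int64(244), np.int64(129)), (np.uint8(27), np.int64(527), np.int64(240), np.int64(122)), (np.uint8(142), np.int64(526), np.int64(237), np.int64(119)), (np.uint8(80), np.int64(530), np.int64(231), np.int64(108)), (np.uint8(43), np.int64(531), np.int64(227), np.int64(103))]
366 [(np.uint8(37), np.int64(524), np.int64(249), np.int64(132)), (np.uint8(144), np.int64(527), np.int64(245), np.int64(123)), (np.uint8(52), np.int64(526), np.int64(241), np.int64(119)), (np.uint8(142), np.int64(525), np.int64(238), np.int64(117)), (np.uint8(120), np.int64(526), np.int64(234), np.int64(112)), (np.uint8(40), np.int64(530), np.int64(228), np.int64(100))]
368 [(np.uint8(44), np.int64(532), np.int64(247), np.int64(115)), (np.uint8(141), np.int64(529), np.int64(245), np.int64(116)), (np.uint8(101), np.int64(526), np.int64(242), np.int64(116)), (np.uint8(109), np.int64(527), np.int64(238), np.int64(111)), (np.uint8(128), np.int64(527), np.in
[... 3421 characters left out ...]
533), np.int64(255), np.int64(72)), (np.uint8(42), np.int64(531), np.int64(252), np.int64(71)), (np.uint8(40), np.int64(528), np.int64(250), np.int64(72)), (np.uint8(37), np.int64(525), np.int64(247), np.int64(72)), (np.uint8(40), np.int64(523), np.int64(244), np.int64(72)), (np.uint8(42), np.int64(521), np.int64(241), np.int64(70))]
390 [(np.uint8(44), np.int64(530), np.int64(257), np.int64(73)), (np.uint8(42), np.int64(529), np.int64(254), np.int64(71)), (np.uint8(39), np.int64(526), np.int64(251), np.int64(71)), (np.uint8(40), np.int64(521), np.int64(249), np.int64(75)), (np.uint8(41), np.int64(521), np.int64(245), np.int64(70)), (np.uint8(33), np.int64(518), np.int64(243), np.int64(71))]
```

The depth image puts the visible fingertips at about z = 0.092, with the pad top at 0.072. The tips are therefore some 30 mm higher than the reported TCP suggests, which explains the zero force. XY agrees at (0.538, 0.240). I'll keep descending and check contact by force and depth.

```bash
python3 -m creep '[[[0,0,0.004],0,0],[[0,0,0.004],0,0],[[0,0,0.003],0,0],[[0,0,0],0,0]]'
cat > tip.py <<'E'
from h import *
import sys
p,d=read_camera("side")
us,vs=np.meshgrid(np.arange(185,235),np.arange(345,400)); uv=np.c_[us.ravel(),vs.ravel()]
X=depthpts("side",uv,d); b=p[uv[:,1],uv[:,0]].max(1)
s=(b>90)&(X[:,2]>.078)&(X[:,2]<.12)&(abs(X[:,0]-.535)<.02)&(abs(X[:,1]-.24)<.02)
Y=X[s]; print("n",len(Y),"lowest",np.sort(Y[:,2])[:6].round(3),"x",np.median(Y[:,0]).round(4),"y",Y[:,1].mean().round(4),"tcp",np.round(r.observe()['tcp_pos'],4))
cv2.imwrite("pics/%s.png"%sys.argv[1],cv2.resize(p[280:480,90:310,::-1],None,fx=3,fy=3)[:600])
E
python3 tip.py side5
```

```text
t: 4.5
tcp_pos: [0.5374, 0.2388, 0.0622]
eef_rot: [0.027, 1.0, -0.001, 0.004]
force: [-0.1, 0.0, -0.4]
opening: -0.0003
n 134 lowest [0.078 0.079 0.079 0.079 0.079 0.08 ] x 0.5271 y 0.2402 tcp [0.5375 0.2388 0.0624]
```

View pics/side5.png

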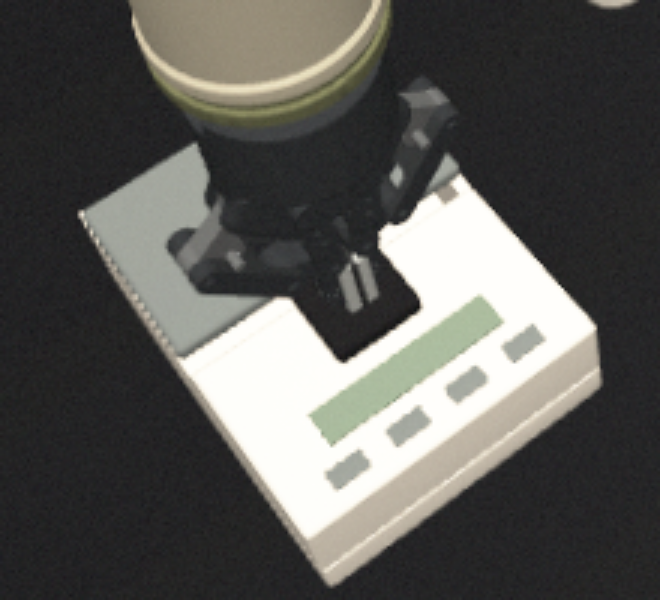

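The tips are at crop (355,305), over the pad and about 7 mm above it. Continuing.

```bash
python3 -m creep '[[[0,0,0.003],0,0],[[0,0,0.002],0,0],[[0,0,0],0,0]]'; python3 -m creep '[[[0,0,0.002],0,0],[[0,0,0],0,0]]'; python3 -m creep '[[[0,0,0.002],0,0],[[0,0,0],0,0]]'
```

```text
t: 4.85
tcp_pos: [0.5369, 0.2391, 0.0576]
eef_rot: [0.027, 1.0, -0.001, 0.003]
force: [-0.2, -1.1, 4.5]
opening: 0.0003
t: 5.05
tcp_pos: [0.5363, 0.2391, 0.0563]
eef_rot: [0.027, 1.0, -0.001, 0.003]
force: [-2.0, -1.0, 6.1]
opening: -0.0002
t: 5.25
tcp_pos: [0.5359, 0.2392, 0.0554]
eef_rot: [0.027, 1.0, -0.0, 0.002]
force: [-2.0, -2.3, 6.4]
opening: -0.0002
```

```bash
python3 tip.py side6
```

```text
n 110 lowest [0.078 0.079 0.079 0.079 0.079 0.08 ] x 0.5258 y 0.2398 tcp [0.5361 0.2391 0.0556]
```

View pics/side6.png

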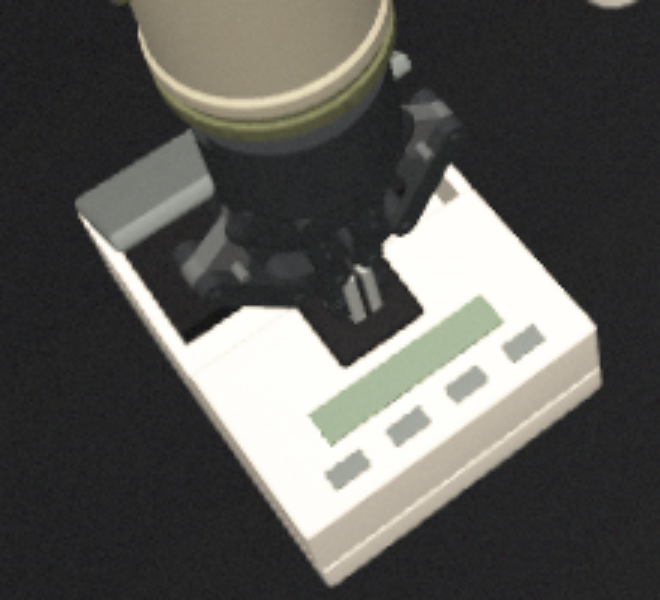

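The lid has sprung open: its front edge is now tilted up at crop (75–210, 190–240), and the dark chamber is visible. Taking the fingers off, up and slightly toward the robot.

```bash
python3 -m creep '[[[0.005,0,-0.01],0,0],[[0.01,0,-0.03],0,0],[[0.01,0,-0.04],0,0],[[0,0,-0.04],0,0],[[0,0,-0.03],0,0],[[0,0,0],0,0],[[0,0,0],0,0]]'; python3 st.py .595 .235 .16;python3 tip.py side7
python3 - <<'E'
from h import *
p,d=read_camera("top"); cv2.imwrite("pics/top7.png",p[:,:,::-1])
p,d=read_camera("side"); cv2.imwrite("pics/side7.png",p[:,:,::-1])
E
```

```text
t: 6.0
tcp_pos: [0.5081, 0.2404, 0.2134]
eef_rot: [0.027, 1.0, -0.0, 0.003]
force: [-0.5, 0.4, -0.2]
opening: -0.0003
t 6.0 p [0.5081 0.2404 0.2134] x [-0.998  0.055 -0.007] z [ 0.007 -0.    -1.   ] F [-0.5  0.4 -0.2] op -0.0003
tool delta [-0.0867 -0.0006  0.054 ] yaw -0.005
n 0 lowest [] x nan y nan tcp [0.5083 0.2404 0.2135]
  return _methods._mean(a, axis=axis, dtype=dtype,
  ret = ret.dtype.type(ret / rcount)
tip.py:7: RuntimeWarning: Mean of empty slice.
  Y=X[s]; print("n",len(Y),"lowest",np.sort(Y[:,2])[:6].round(3),"x",np.median(Y[:,0]).round(4),"y",Y[:,1].mean().round(4),"tcp",np.round(r.observe()['tcp_pos'],4))
```

View pics/side7.png

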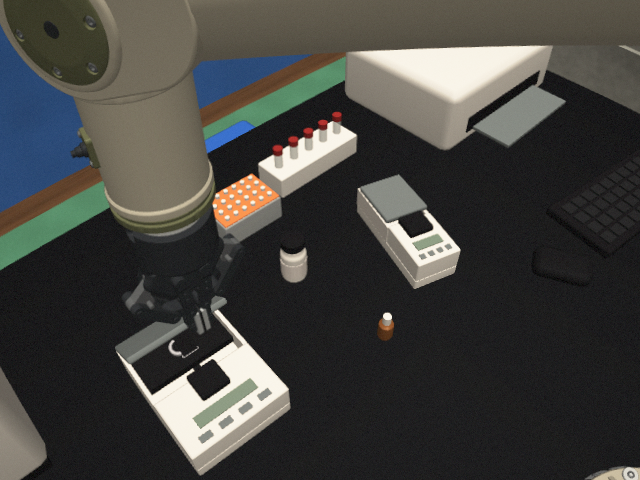

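The lid stands open at left with its chamber visible, the latch pad is back up, the fingers are clear and the narrow photometer is shut. Letting it air.

```bash
python3 -m creep '[[[0,0,0],0,0],[[0,0,0],0,0],[[0,0,0],0,0],[[0,0,0],0,0],[[0,0,0],0,0],[[0,0,0],0,0],[[0,0,0],0,0],[[0,0,0],0,0],[[0,0,0],0,0],[[0,0,0],0,0],[[0,0,0],0,0],[[0,0,0],0,0]]' >/dev/null; python3 -m creep '[[[0,0,0],0,0],[[0,0,0],0,0],[[0,0,0],0,0],[[0,0,0],0,0],[[0,0,0],0,0],[[0,0,0],0,0],[[0,0,0],0,0],[[0,0,0],0,0],[[0,0,0],0,0],[[0,0,0],0,0],[[0,0,0],0,0],[[0,0,0],0,0]]'
python3 - <<'E'
from h import *
p,d=read_camera("top"); cv2.imwrite("pics/top8.png",p[:,:,::-1])
p,d=read_camera("side")
# lid outer face / edge heights from depth
us,vs=np.meshgrid(np.arange(110,235,3),np.arange(290,360,3));uv=np.c_[us.ravel(),vs.ravel()]
X=depthpts("side",uv,d)
s=(X[:,1]>.2)&(X[:,1]<.33)&(X[:,0]>.55)&(X[:,0]<.69)&(X[:,2]>.08)&(X[:,2]<.14)
print(s.sum(),"front edge x",X[s][:,0].min(),"zmax",np.percentile(X[s][:,2],[50,95,99]))
E
python3 st.py .595 .235 .17
```

```text
t: 8.55
tcp_pos: [0.5062, 0.2391, 0.2079]
eef_rot: [0.028, 1.0, -0.003, -0.0]
force: [-0.3, -0.5, 0.2]
opening: 0.0003
177 front edge x 0.5736385748581172 zmax [0.10971903 0.12252104 0.12303102]
t 8.65 p [0.5062 0.2391 0.208 ] x [-0.998  0.055  0.   ] z [-0.001 -0.006 -1.   ] F [ 0.1 -0.5 -1.2] op 0.0003
tool delta [-0.0889  0.0011  0.0379] yaw -0.005
```

View pics/top8.png

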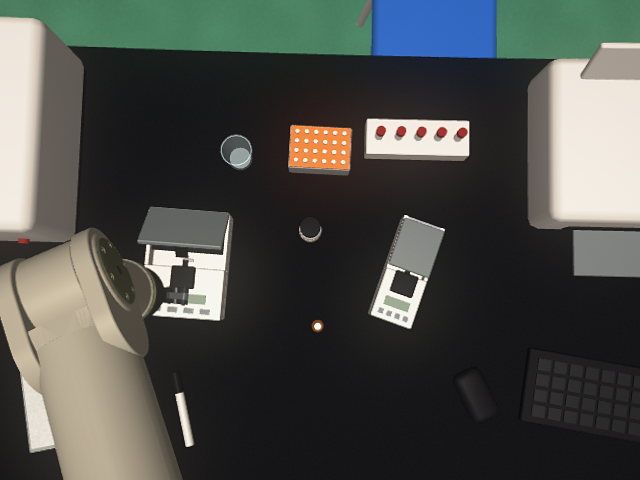

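The top view shows the lid open (front edge about v=245, z about 0.12 m) for more than 2.5 s with nothing touching it; the narrow one is shut. Moving above the shut lid-spot (0.595, 0.235).

```bash
python3 -m creep '[[[-0.045,0.001,0],0,0],[[-0.044,0,0],0,0],[[0,0,0.01],0,0],[[0,0,0],0,0],[[0,0,0],0,0]]'
python3 st.py .595 .235 .17; python3 - <<'E'
from h import *
p,d=read_camera("side"); cv2.imwrite("pics/side9.png",p[200:480,60:400,::-1].repeat(2,0).repeat(2,1))
E
```

```text
t: 9.15
tcp_pos: [0.5949, 0.2354, 0.1946]
eef_rot: [0.026, 1.0, -0.004, -0.003]
force: [0.7, -0.5, 0.6]
opening: 0.0004
t 9.15 p [0.5949 0.2354 0.1946] x [-0.999  0.052  0.006] z [-0.007 -0.007 -1.   ] F [ 0.7 -0.5  0.6] op 0.0004
tool delta [-0.0003 -0.0002  0.0246] yaw -0.002
```

View pics/side9.png

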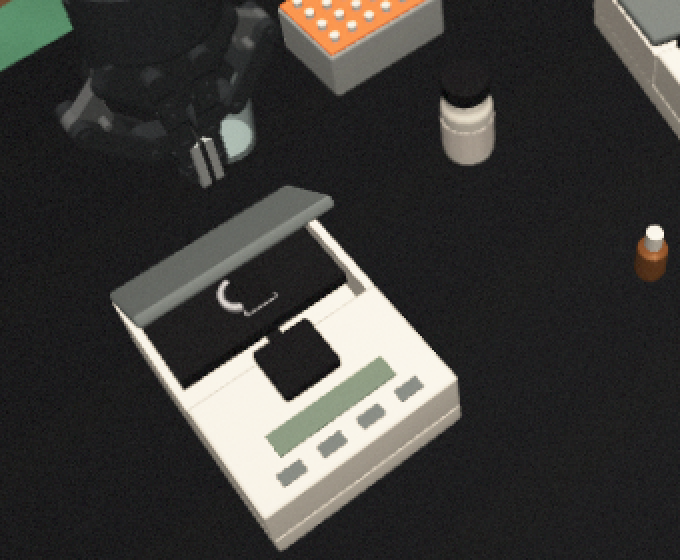

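The shut fingertips at crop (208,180) stand well above the open lid and clear of everything. Descending.

```bash
python3 -m creep '[[[0,0,0.025],0,0],[[0,0,0.025],0,0],[[0,0,0.015],0,0],[[0,0,0],0,0]]'; python3 st.py .595 .235 .1; python3 -m creep '[[[0,0,0.008],0,0],[[0,0,0.008],0,0],[[0,0,0.008],0,0]]';python3 st.py .595 .235 .1
```

```text
t: 9.6
tcp_pos: [0.5924, 0.238, 0.1325]
eef_rot: [0.024, 1.0, -0.001, -0.001]
force: [0.6, -0.2, -0.4]
opening: 0.0002
t 9.6 p [0.5924 0.238  0.1325] x [-0.999  0.048  0.002] z [-0.002 -0.002 -1.   ] F [ 0.6 -0.2 -0.4] op 0.0002
tool delta [-0.0028 -0.0028  0.0325] yaw 0.002
t: 9.9
tcp_pos: [0.5932, 0.2397, 0.1119]
eef_rot: [0.023, 1.0, 0.001, 0.002]
force: [-0.4, -0.3, -0.1]
opening: -0.0
t 9.9 p [0.5932 0.2397 0.1119] x [-0.999  0.047 -0.003] z [ 0.003  0.002 -1.   ] F [-0.4 -0.3 -0.1] op -0.0
tool delta [-0.0019 -0.0046  0.0119] yaw 0.003
```

```bash
python3 -m creep '[[[-0.002,-0.004,0.004],0,0],[[0,0,0.008],0,0],[[0,0,0.008],0,0],[[0,0,0.005],0,0]]'; python3 st.py .595 .235 .06; python3 -m creep '[[[0,0,0.008],0,0],[[0,0,0.008],0,0],[[0,0,0.006],0,0]]';python3 st.py .595 .235 .06
python3 - <<'E'
from h import *
p,d=read_camera("side"); cv2.imwrite("pics/side10.png",p[200:480,60:400,::-1].repeat(2,0).repeat(2,1))
E
```

```text
t: 10.3
tcp_pos: [0.5909, 0.2429, 0.0908]
eef_rot: [0.02, 1.0, 0.006, -0.001]
force: [-0.1, -0.5, 1.5]
opening: -0.0001
t 10.3 p [0.5909 0.2429 0.0908] x [-0.999  0.04   0.002] z [-0.001  0.011 -1.   ] F [-0.1 -0.5  1.5] op -0.0001
tool delta [-0.0044 -0.0081  0.0307] yaw 0.01
t: 10.6
tcp_pos: [0.5918, 0.243, 0.068]
eef_rot: [0.02, 1.0, 0.006, 0.0]
force: [-1.5, 0.6, 3.5]
opening: 0.0
t 10.6 p [0.5918 0.243  0.068 ] x [-0.999  0.04  -0.   ] z [ 0.001  0.012 -1.   ] F [-1.5  0.6  3.5] op 0.0
tool delta [-0.0035 -0.008   0.0079] yaw 0.01
```

View pics/side10.png

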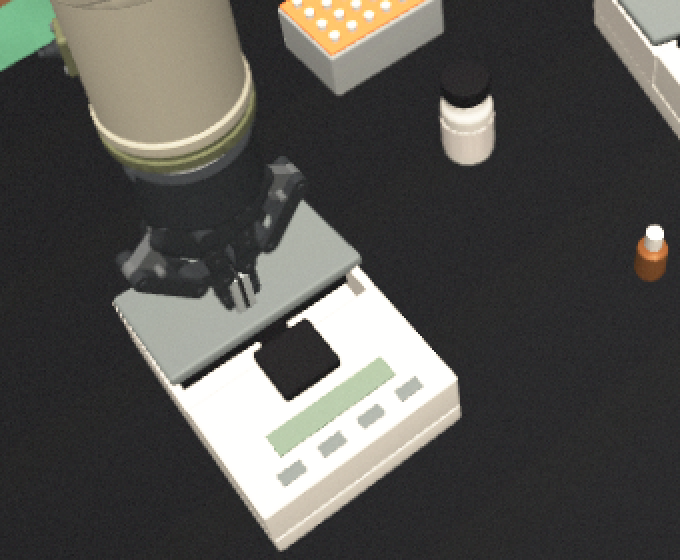

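The lid is pushed most of the way down, with the tips at crop (240,300) near its middle and 3.5 N on the tool. Continuing to the snap.

```bash
python3 -m creep '[[[0,0,0.006],0,0],[[0,0,0.005],0,0]]'; python3 -m creep '[[[0,0,0.004],0,0],[[0,0,0.003],0,0]]';python3 -m creep '[[[0,0,0.004],0,0]]'
```

```text
t: 10.85
tcp_pos: [0.591, 0.2433, 0.0557]
eef_rot: [0.02, 1.0, 0.006, -0.001]
force: [-2.0, 0.6, 2.6]
opening: -0.0001
t: 11.05
tcp_pos: [0.5909, 0.2436, 0.0526]
eef_rot: [0.02, 1.0, 0.007, -0.001]
force: [-17.9, -6.0, 38.2]
opening: -0.0001
t: 11.15
tcp_pos: [0.591, 0.2436, 0.0525]
eef_rot: [0.02, 1.0, 0.007, -0.001]
force: [-19.6, -7.6, 40.5]
opening: 0.0002
```

It is firmly on the stop (40 N at the wrist, fingertips only). Lifting off.

```bash
python3 -m creep '[[[0,0,-0.01],0,0],[[0,0,-0.02],0,0],[[0,0,-0.04],0,0],[[0,0,-0.04],0,0],[[0,0,-0.03],0,0],[[0.04,0.02,0],0,0],[[0.04,0.04,0],0,0],[[0.04,0.03,0],0,0],[[0,0,0],0,0],[[0,0,0],0,0]]'
python3 - <<'E'
from h import *
p,d=read_camera("side"); cv2.imwrite("pics/side11.png",p[:,:,::-1])
p2,d2=read_camera("top");cv2.imwrite("pics/top11.png",p2[:,:,::-1])
for uv in [(150,350),(165,375),(200,350),(225,330),(385,195),(410,205)]: print(uv,depthpts("side",[uv],d).round(3),depthpts("side",[uv],np.load("side0.npz")['d']).round(3))
E
```

```text
t: 12.15
tcp_pos: [0.4747, 0.3356, 0.1971]
eef_rot: [0.024, 1.0, 0.006, 0.002]
force: [0.8, -0.7, 0.8]
opening: -0.0002
(150, 350) [[0.463 0.31  0.308]] [[0.629 0.272 0.067]]
(165, 375) [[0.462 0.307 0.262]] [[0.581 0.278 0.069]]
(200, 350) [[0.582 0.221 0.068]] [[0.58  0.222 0.071]]
(225, 330) [[0.584 0.176 0.068]] [[0.584 0.177 0.069]]
(385, 195) [[ 0.613 -0.185  0.07 ]] [[ 0.614 -0.186  0.069]]
(410, 205) [[ 0.567 -0.196  0.071]] [[ 0.568 -0.197  0.07 ]]
```

View pics/side11.png

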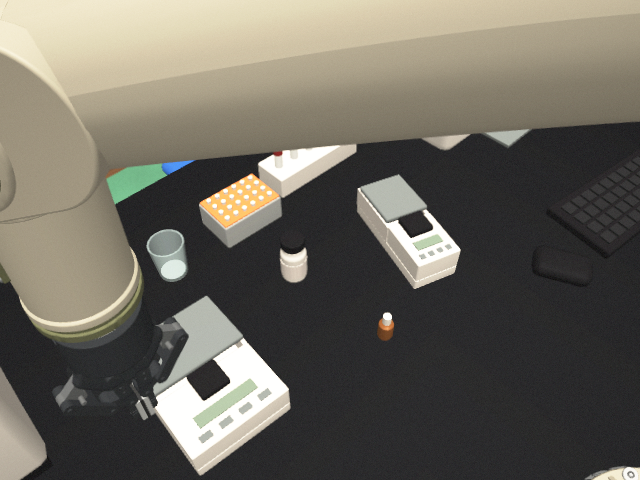

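View pics/top11.png

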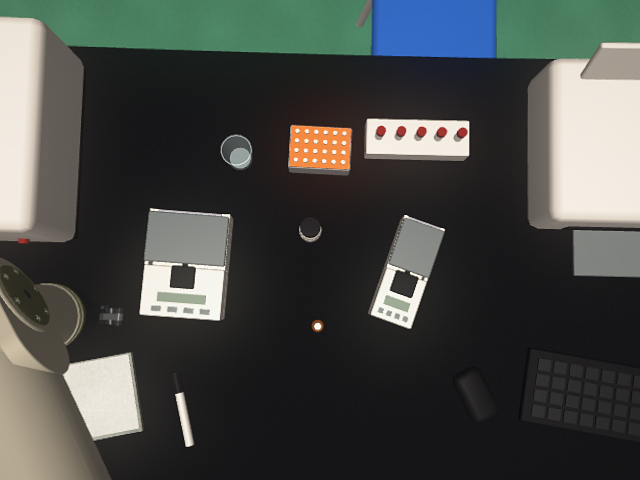

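The wide lid is shut again: the grey plate sits flat at (190,238) in the top view, matching the first picture, with depth height 0.068 m. The narrow one is shut too, and the gripper hangs free at (112,316). I'll wait briefly so the arm is still, then hand in.

```bash
python3 -m creep '[[[0,0,0],0,0],[[0,0,0],0,0],[[0,0,0],0,0],[[0,0,0],0,0],[[0,0,0],0,0]]'
python3 - <<'E'
from h import *
p,d=read_camera("top"); d0=np.load("top0.npz")['d']
for uv in [(170,250),(210,250),(190,230),(410,245)]: print(uv,depthpts("top",[uv],d).round(3),depthpts("top",[uv],d0).round(3))
print(r.sign_off())
E
```

```text
t: 12.75
tcp_pos: [0.4789, 0.3307, 0.1958]
eef_rot: [0.029, 1.0, 0.005, 0.002]
force: [-0.1, 0.3, 0.3]
opening: 0.0001
(170, 250) [[0.587 0.263 0.068]] [[0.587 0.263 0.069]]
(210, 250) [[0.589 0.189 0.07 ]] [[0.589 0.19  0.066]]
(190, 230) [[0.625 0.227 0.071]] [[0.626 0.228 0.067]]
(410, 245) [[ 0.607 -0.184  0.067]] [[ 0.608 -0.184  0.066]]
the job is handed in; nothing more can be done
None
```

I opened the wide photometer by pressing its latch pad and lifted the fingers off. The lid stood open for more than three seconds, then I pushed it down onto its stop and backed the arm away. I handed the job in at about 12.8 s.

**Last checks:**
- **Wide lid:** it stayed flat for about 1.5 s after release. Depth readings put it at 68–71 mm, against 66–69 mm before I started; the difference is within the depth noise.
- **Narrow lid:** unchanged and shut.
- **Arm:** the force reading was about zero, with the gripper clear of everything.

**What disagreed:**
- **Fingertip height:** the shut fingertips were about 27 mm higher than the reported TCP and tip reach implied. I found pad contact by depth image and force instead.
- **Push position:** the push on the lid drifted about 8 mm sideways (along y) and 4 mm towards the robot.
- **Push force:** at the stop it reached about 40 N upward (about 46 N in total), through the fingertips only. That is more than the 15 N the snap needs, but well below the 120 N wrist limit.

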